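# Open the ratchet quick clamp

### The job

Open the blue quick clamp on the bench all the way: press down the orange ratchet release tab on its sliding jaw, and with the tab held down push the jaw back along the bar until it is fully home against the end stop, then let go so that the tab springs up again. Nothing needs gripping. Leave the white rail offcut lying between the jaws, do not lift it or push it about, and leave the other things on the bench alone.

Things in the scene. Friction and masses are not known exactly. Their poses are not given: they have to be found in the camera images.
- clamp: Blue clamp screwed to the bench, 72 x 300 mm. Origin: centre of its underside. Its y axis runs along the bar: blue fixed jaw at +y (pad face at y = +100 mm, top 76 mm above the bench), end stop at -y (inner face at y = -135 mm, top 42 mm). Two steel side rails (top 34 mm above the bench) carry work and jaw; between them runs a ladder-like bar with rungs every 10 mm (none near the end stop).
- clamp_jaw (a joint): Position of the grey sliding jaw, m: 0 = shut on the fixed jaw, grows towards the clamp's -y, 0.160 = home against the end stop. Starts at 0.03 to 0.08. About 3 N of friction; stays where left. With the tab up, the ratchet blocks it towards -y after at most 10 mm of play; towards the fixed jaw it can be pushed, clicking.
- clamp_tab (a joint): How far the orange release tab is pressed, m: 0 = up, 0.010 = down on its stop. Sprung: 2 N to start, 5 N fully down; springs up when let go. The ratchet is free when it is pressed more than about 5 mm. While the pawl rides on a rung the released tab reads up to 0.005; with the jaw home it returns to 0.
- tab_top (a point): Centre of the top of the orange tab (42 mm across the bar, 40 mm along it), 68 mm above the bench when up, 58 mm when pressed; moves with the jaw. On its -y side stands the jaw's grey thumb plate (56 mm wide, top 88 mm above the bench), its face 24 mm from this point: a finger on the tab can push the jaw back against it.
- jaw_face (a point): Centre of the black clamping face of the sliding jaw (62 mm wide, looks to the clamp's +y), 51 mm above the bench, 36 mm in +y from the tab's centre. The jaw's clamping plate behind this face is 14 mm thick, its top 66 mm above the bench, lower than the raised tab.
- offcut_mid (a point): Centre of the white rail offcut, 25 x 86 x 24 mm, loose, lying across the side rails between the jaws close to the fixed jaw, its underside 34 mm above the bench.
- cutters_mid (a point): Centre of the blue-handled cutting pliers, 59 x 180 x 15 mm, loose on the bench; to be left alone.
- bits_mid (a point): Centre of the green and black bit case, 62 x 88 x 26 mm, loose on the bench; to be left alone.
- carton_mid (a point): Centre of the small brown carton, 44 x 58 x 43 mm, loose on the bench; to be left alone.
- level_mid (a point): Centre of the yellow spirit level, 22 x 237 x 46 mm, loose near the front edge of the bench; to be left alone.
- cap_mid (a point): Centre of a small white end cap, 22 x 30 x 18 mm, loose behind the clamp; to be left alone.

How it is judged (in metres and radians):
On the way, in this order (a step that is already met when the one before it is completed fails the run):
1. the release tab is pressed down (more than 6.5 mm of 10) before the jaw has moved more than 15 mm (value of joint clamp_tab above 0.0065 m and distance of jaw_face from where it was at the start of the episode below 0.015 m), for 0.1 s.
2. the jaw is pushed home against the end stop (within 5 mm) (value of joint clamp_jaw above 0.155 m), for 0.2 s.
At the end, for the whole second after the job is handed in: The sliding jaw is at rest within 5 mm of the end stop, the release tab is up again (within 2 mm), the offcut is within 20 mm and every other loose thing within 30 mm of where it started (value of joint clamp_jaw above 0.155 m and value of joint clamp_tab below 0.002 m and distance of offcut_mid from where it was at the start of the episode below 0.02 m and linear speed of clamp_jaw below 0.01 m/s and distance of each of cutters_mid, bits_mid, carton_mid, level_mid, cap_mid from where it was at the start of the episode below 0.03 m); the robot touches nothing.
It fails at once if the offcut is lifted or knocked (centre more than 15 mm above or below its height on the rails) (z of offcut_mid in the frame of clamp above 0.061 m or z of offcut_mid in the frame of clamp below 0.031 m).
It fails at once if the offcut is pushed more than 20 mm (distance of offcut_mid from where it was at the start of the episode above 0.02 m).
It fails at once if the pliers, bit case, carton, spirit level or end cap is moved more than 30 mm (distance of any of cutters_mid, bits_mid, carton_mid, level_mid, cap_mid from where it was at the start of the episode above 0.03 m).
It also fails if it takes over 32 s, if anything falls off the work surface, if the arm or the gripper's body presses on something with over 40 N, if the wrist force passes 120 N, or if a joint passes its speed limit or range.

### The arm

A 6-joint arm with a two-finger parallel gripper is mounted at the origin on a cart in front of the work surface, level with it; the furniture and walls round the work are solid. World frame = base frame: x ahead of the robot, y to its left, z up, the work surface at z = 0. Lengths are in m, angles in degrees, forces in N, time in s.
With the tool pointing down it reaches from about 0.275 to 0.75 m from the base axis. Payload 10.2 kg.
Tool frame: the origin (TCP) lies midway between the tips of the shut fingers; the grasp point (between the pads) lies 19 mm behind it; z points along the fingers, y is the line along which they close (so a half turn about z gives the same grasp; the last joint's range is limited). The gripper opens to 88 mm and grips with 3 to 60 N. Pads are 18 mm wide; open, the fingers measure 123 mm over their backs; the gripper's body (75 mm by 187 mm) begins 45 mm behind the grasp point.
Start: joints at [61.914, 17.928, 85.812, -0, 76.261, -12.8], TCP at [0.138, 0.506, 0.239] pointing down, gripper open.
Joint ranges: [-168.41, 168.41], [-55.51, 124.54], [10.69, 146.95], [-70.63, 250.63], [1, 178], [-165.06, 165.06]. Speed limits (degrees/s): [136.94, 136.94, 172.46, 180, 180, 180].

### API

Orientations are given as a 3x3 rotation matrix whose columns are the frame's x, y, z axes.
In Python, from bench import manip gives the robot as it stands. The module is installed in compiled form; this text tells all that it offers.
- The arm moves only by the tool move_arm, never from a script. Its argument "deltas" is a list of rows, each a list of 5 numbers: the shift along the tool's x, y, z in cm, then the turn about the tool's z in degrees, then the opening, from -1 (shut) to 1 (fully open). A call has 1 to 12 rows; each row is the pose to reach, as a shift and turn from the pose commanded when the call began, along the tool's axes at that moment; what a row does not reach only later rows make up. A row lasts 1/12 s, in which the tool goes at most 41.7 mm and 7.16 degrees, less where a joint would pass 70% of its speed; a pose out of reach is approached as far as the arm can. A call with a gripper value outside its range is refused whole. The fingers move at their own pace and stop on an object; the grip force is fixed at half the most. Time passes only in rows, so rows that repeat a pose let the fingers close. It gives the time, the measured TCP pose, the force, the opening and the grip force at its end, in the units of the state.
- manip.sense(): the state, without advancing time (a new reading comes with each control period).
- manip.read_camera(name): name is "side" or "top" or "wrist"; returns a dict with "image" (480x640x3 uint8, blue, green, red), "range_z" (480x640 float32, m along the optical axis (not along the pixel's ray), 0 where there is no reading), "fx", "fy", "cx", "cy" (pixels), "world_from_camera" (4x4, takes a point from camera to world coordinates); the wrist camera has in their place "T_tool_cam" (4x4, takes a point from camera to tool coordinates, whose origin is the TCP and whose axes are the flange's). Camera axes: x right, y down, z forward; pixel columns grow to the right and rows downward; lengths in m; the calibration is good to about 2 mm. The wrist camera is an equidistant fisheye: a pixel r from the principal point sees the ray r / f radians off the axis. A picture is of the moment at which its call begins: read the wrist's pose just before it.
- manip.sign_off(): hands the job in; it is judged then, once.
The state is a dict: "clock": time; "q": joint angles; "qd": joint speeds; "effort": joint torques, N m; "tcp_pos": TCP position; "orientation": TCP orientation; "contact_force": force on the tool from outside, world axes, zero at the start; "torque": the same for the moment, N m; "grip_width": finger opening in m; "grasp_force": force on a finger pad.
Only numpy, scipy, OpenCV 4.12 (cv2) and the standard library are available. Lean on these libraries where they do the work, as an engineer would, in place of code of your own. Each camera call takes 0.05 s, during which the arm holds its last target. There are 200 camera calls.

## Working session

There is one attempt and no reset: what is moved stays moved. The work goes in short steps, Python scripts to look and compute and a tool call to move; the robot and the scene stay as the last step left them, time stands still between calls to the robot, and variables do not carry over. Pictures are saved under pics/ and viewed, at most 10 in all, crops included, and the job is handed in when it is done.

Besides the shell and the picture viewer there is one more tool, called after "Request:" by a JSON object that holds its "name" and its "arguments". move_arm: Moves the arm, as the interface text tells. Its arguments: {"type":"object","properties":{"deltas":{"type":"array"}},"required":["deltas"]}

```bash
mkdir -p pics; python3 - <<'E'
from bench import manip
import cv2,numpy as np
s=manip.sense();print(s['clock'],s['tcp_pos'],s['orientation'],s['grip_width'])
for n in('top','side'):
    c=manip.read_camera(n);cv2.imwrite(f'pics/{n}0.png',c['image']);np.savez(f'{n}0.npz',**c)
E
```

```text
0.0 [0.1382979  0.50620784 0.2381621 ] [[-9.64615034e-01  2.63661570e-01 -6.42290565e-04]
 [ 2.63662152e-01  9.64614440e-01 -1.11858310e-03]
 [ 3.24635377e-04 -1.24834979e-03 -9.99999168e-01]] 0.08830632194382788
```

View pics/top0.png

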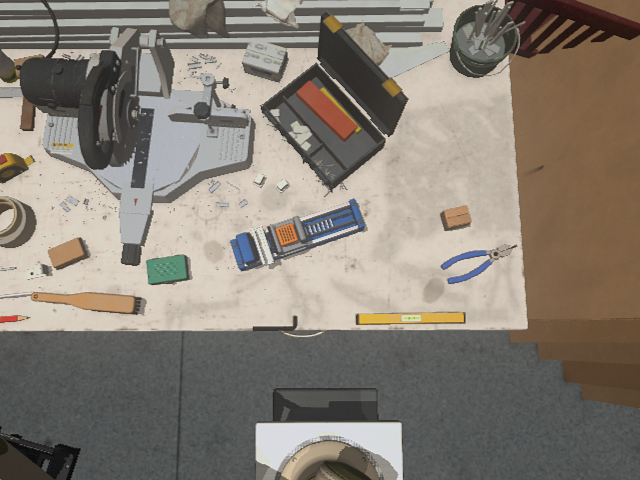

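View pics/side0.png

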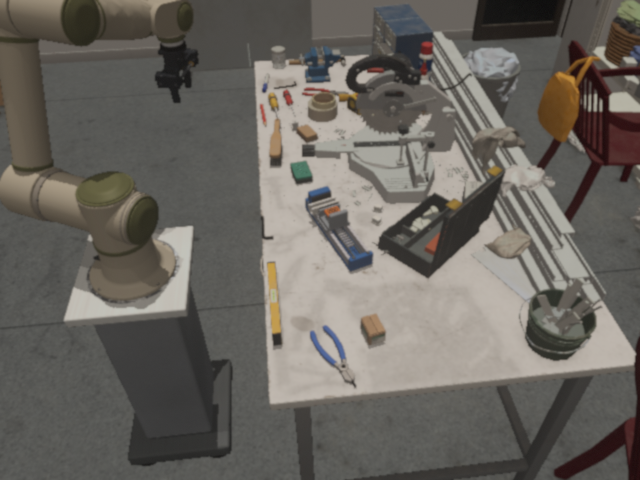

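The top view shows the fixed jaw at about (243,252), the orange tab at (287,234) and the end stop at (355,215). The side view agrees with that layout.

```bash
python3 - <<'E'
import cv2,numpy as np
c=np.load('top0.npz');im=c['image'];Z=c['range_z'];T=c['world_from_camera']
v,u=np.mgrid[:480,:640]
P=np.stack([(u-c['cx'])/c['fx']*Z,(v-c['cy'])/c['fy']*Z,Z],-1)@T[:3,:3].T+T[:3,3]
h=cv2.cvtColor(im,cv2.COLOR_BGR2HSV)
roi=(u>225)&(u<370)&(v>195)&(v<275)
o=roi&(h[...,0]<18)&(h[...,1]>150)&(u<302)&(u>272)
o&=P[...,2]>.055
b=roi&(h[...,0]>100)&(h[...,0]<125)&(h[...,1]>130)
print('orange',o.sum(),P[o].mean(0),np.ptp(P[o],0),np.median(P[o][:,2]))
r=cv2.minAreaRect(P[o][:,:2].astype(np.float32)*1000);print(r)
r=cv2.minAreaRect(P[b&(P[...,2]>.01)][:,:2].astype(np.float32)*1000);print('blue',r,cv2.boxPoints(r))
f=b&(u<262)&(P[...,2]>.06);e=b&(u>345)&(P[...,2]>.036)
for m in(f,e):print(m.sum(),np.median(P[m],0),P[m].mean(0))
d=P[e].mean(0)-P[f].mean(0);print('yaw -y dir',np.degrees(np.arctan2(d[1],d[0])))
a=roi&(P[...,2]>.08);print('plate',a.sum(),P[a].mean(0))
E
```

```text
orange 242 [0.55508905 0.0897684  0.0736233 ] [0.26655628 0.09340459 1.21233897] 0.06869938059434744
((446.1782531738281, 53.1788215637207), (273.6674499511719, 38.34231185913086), 18.56172752380371)
blue ((460.18365478515625, 31.5762939453125), (285.68603515625, 295.614990234375), 19.183622360229492) [[ 276.7036    124.23834 ]
 [ 373.84174  -154.96124 ]
 [ 643.6637    -61.085754]
 [ 546.5256    218.11383 ]]
116 [0.52170585 0.18125326 0.07653533] [0.52068962 0.18069222 0.08712898]
60 [ 0.61445982 -0.0659503   0.04228039] [ 0.6142339  -0.06465112  0.04214317]
yaw -y dir -69.12919785338089
plate 230 [0.51431286 0.06426332 0.30897692]
```

```bash
python3 - <<'E'
import cv2,numpy as np
c=np.load('top0.npz');im=c['image'];Z=c['range_z'];T=c['world_from_camera']
v,u=np.mgrid[:480,:640]
P=np.stack([(u-c['cx'])/c['fx']*Z,(v-c['cy'])/c['fy']*Z,Z],-1)@T[:3,:3].T+T[:3,3]
h=cv2.cvtColor(im,cv2.COLOR_BGR2HSV);z=P[...,2]
roi=(u>225)&(u<370)&(v>195)&(v<275)
b=roi&(h[...,0]>100)&(h[...,0]<125)&(h[...,1]>130)
o=roi&(h[...,0]<18)&(h[...,1]>150)&(u<302)&(u>272)&(z>.064)&(z<.073)
R=lambda m:cv2.minAreaRect(P[m][:,:2].astype(np.float32)*1000)
print('orange',o.sum(),R(o),P[o].mean(0))
print('clamp',R(roi&(z>.015)&(z<.1)&b))
a=roi&(z>.081)&(z<.095)&(u>280);print('plate',a.sum(),R(a),P[a].mean(0))
for t,zc in(('stop',e:=b&(u>335)&(z>.036)&(z<.05)),('fixed',b&(u<262)&(z>.07)&(z<.082))):print(t,zc.sum(),R(zc))
E
```

```text
orange 226 ((556.401611328125, 90.13577270507812), (40.48357009887695, 38.8409538269043), 20.30332374572754) [0.55643673 0.09022033 0.0685595 ]
clamp ((564.7633056640625, 68.00799560546875), (65.41151428222656, 295.45025634765625), 18.934322357177734)
plate 161 ((566.564453125, 60.106163024902344), (56.49747848510742, 13.970229148864746), 18.208742141723633) [0.56543821 0.05982261 0.08778483]
stop 60 ((610.9697875976562, -66.68680572509766), (65.41151428222656, 10.650471687316895), 18.934322357177734)
fixed 113 ((525.5176391601562, 180.80380249023438), (59.88510513305664, 18.98944854736328), 20.513338088989258)
```

Request:
{"name": "move_arm", "arguments": {"deltas": [[-3,-1.7,0,5,-1],[-6,-3.4,0,10,-1],[-9,-5.2,0,16,-1],[-12,-6.9,0,22,-1],[-15.5,-8.9,0,28,-1],[-19,-10.9,0,34,-1],[-22.5,-12.9,0,40,-1],[-26,-15,0,46,-1],[-29.5,-17,0,52,-1],[-32.5,-18.7,0,55.6,-1],[-34.5,-19.8,0,55.6,-1],[-34.5,-19.8,0,55.6,-1]]}}

```text
clock: 1.1
tcp_pos: [0.4213, 0.2218, 0.2382]
orientation: [[-0.323, 0.946, -0.0], [0.946, 0.323, -0.001], [-0.001, -0.0, -1.0]]
contact_force: [-0.8, 0.1, -0.4]
grip_width: 0.01
grasp_force: 0.0
```

```bash
cat > rel.py <<'E'
from bench import manip
import numpy as np,sys
s=manip.sense();R=np.array(s['orientation']);p=np.array(s['tcp_pos'])
t=np.array([float(a) for a in sys.argv[1:4]])
print(s['clock'],p.round(4),'yaw y',np.degrees(np.arctan2(R[1,1],R[0,1])).round(2),'shift cm',((t-p)@R*100).round(2),'q',np.round(s['q'],1),'w',s['grip_width'],'F',np.round(s['contact_force'],1))
E
python3 rel.py .559 .0826 .12
```

```text
1.1 [0.4213 0.2218 0.2382] yaw y 18.86 shift cm [-17.62   8.54  11.83] q [13.6 11.8 93.9 -0.  74.4 -5.2] w 0.009966485533954288 F [-0.8  0.1 -0.4]
```

Request:
{"name": "move_arm", "arguments": {"deltas": [[-3,1.4,0,0,-1],[-6,2.9,1,0,-1],[-9.5,4.6,3,0,-1],[-13,6.3,5,0,-1],[-16,7.7,8,0,-1],[-17.6,8.5,11,0,-1],[-17.6,8.5,11.8,0,-1],[-17.6,8.5,11.8,0,-1],[-17.6,8.5,11.8,0,-1]]}}

```text
clock: 1.85
tcp_pos: [0.5565, 0.0871, 0.1213]
orientation: [[-0.328, 0.945, -0.0], [0.945, 0.328, 0.0], [0.0, -0.0, -1.0]]
contact_force: [0.3, -1.0, 1.3]
grip_width: 0.0003
grasp_force: 0.0
```

```bash
python3 rel.py .559 .0826 .060; python3 - <<'E'
from bench import manip
import cv2
cv2.imwrite('pics/w1.png',manip.read_camera('wrist')['image'])
i=manip.read_camera('side')['image'];cv2.imwrite('pics/s1.png',cv2.resize(i[140:300,240:440],None,fx=3,fy=3))
E
```

```text
1.85 [0.5565 0.0871 0.1213] yaw y 19.17 shift cm [-0.51  0.09  6.13] q [ -3.   29.3  87.7   0.   63.1 -22.2] w 0.0003213477788140587 F [ 0.3 -1.   1.3]
```

View pics/w1.png

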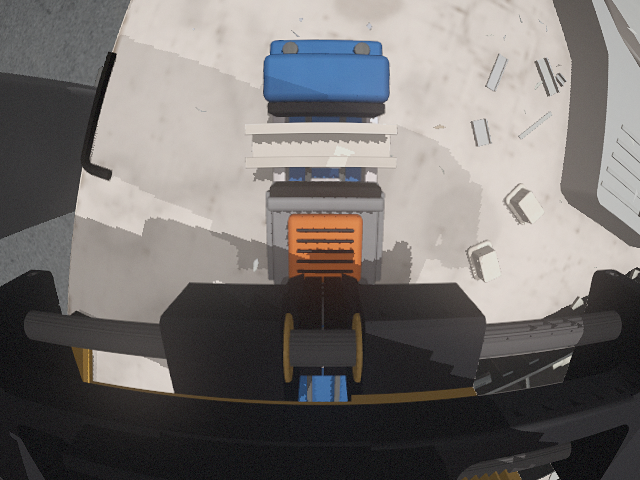

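The shut fingers (seam at column 322) are centred on the orange tab (columns 288–362), with the offcut clear at rows 125–165. Next I'll descend.

Request:
{"name": "move_arm", "arguments": {"deltas": [[0,0,2,0,-1],[0,0,4,0,-1],[0,0,4.5,0,-1],[0,0,4.5,0,-1],[0,0,4.5,0,-1]]}}

```text
clock: 2.37
tcp_pos: [0.5574, 0.0864, 0.0772]
orientation: [[-0.328, 0.945, 0.002], [0.945, 0.328, -0.0], [-0.001, 0.002, -1.0]]
contact_force: [0.5, 0.1, 0.7]
grip_width: 0.0003
grasp_force: 0.0
```

```bash
python3 rel.py .559 .0826 .060; python3 - <<'E'
from bench import manip
import cv2
i=manip.read_camera('side')['image'];cv2.imwrite('pics/s2.png',cv2.resize(i[140:300,240:440],None,fx=3,fy=3,interpolation=cv2.INTER_CUBIC))
E
```

```text
2.3667 [0.5574 0.0864 0.0772] yaw y 19.15 shift cm [-0.41  0.02  1.72] q [ -3.1  32.6  89.7   0.   57.5 -22.2] w 0.0003120409515192357 F [0.5 0.1 0.7]
```

View pics/s2.png

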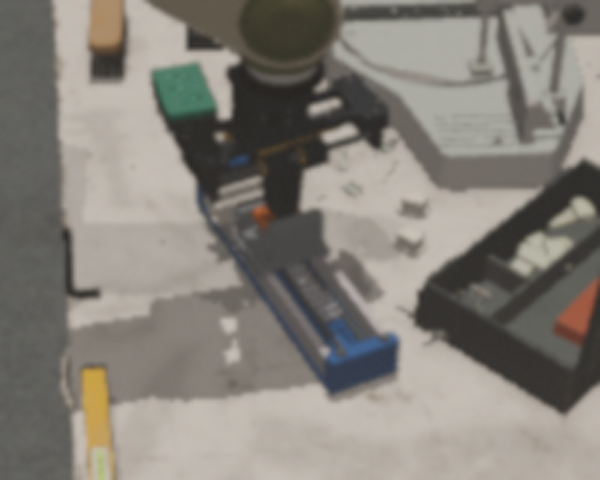

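The finger stands over the tab, in front of the grey plate. Next: press.

Request:
{"name": "move_arm", "arguments": {"deltas": [[0,0,0.8,0,-1],[0,0,1.4,0,-1],[0,0,1.9,0,-1],[0,0,1.9,0,-1],[0,0,1.9,0,-1],[0,0,1.9,0,-1]]}}

```text
clock: 2.92
tcp_pos: [0.5581, 0.0859, 0.0582]
orientation: [[-0.327, 0.945, 0.003], [0.945, 0.327, -0.0], [-0.001, 0.003, -1.0]]
contact_force: [-0.5, -0.7, 13.1]
grip_width: 0.0005
grasp_force: 6.5
```

```bash
python3 rel.py .559 .0826 .059
```

```text
2.9167 [0.5581 0.0859 0.0582] yaw y 19.11 shift cm [-0.34 -0.02 -0.08] q [ -3.1  34.2  90.4  -0.   55.2 -22.2] w 0.0005217403874633741 F [-0.5 -0.7 13.1]
```

Request:
{"name": "move_arm", "arguments": {"deltas": [[-0.5,0,0,0,-1],[-1.2,0,0,0,-1],[-2,0,0,0,-1],[-3,0,0,0,-1],[-4,0,0,0,-1],[-5,0,0,0,-1],[-6,0,0,0,-1],[-7,0,0,0,-1],[-8,0,0,0,-1],[-9,0,0,0,-1],[-10,0,0,0,-1],[-10,0,0,0,-1]]}}

```text
clock: 3.92
tcp_pos: [0.5909, -0.0101, 0.0582]
orientation: [[-0.326, 0.945, 0.003], [0.945, 0.326, -0.001], [-0.002, 0.002, -1.0]]
contact_force: [-2.4, -2.9, 14.8]
grip_width: 0.0008
grasp_force: 7.2
```

```bash
python3 rel.py .601 -.038 .0585
```

```text
3.9167 [ 0.5909 -0.0101  0.0582] yaw y 19.05 shift cm [-2.96  0.04 -0.03] q [-12.3  37.   85.4  -0.   57.4 -31.4] w 0.0007714166523559421 F [-2.4 -2.9 14.8]
```

Request:
{"name": "move_arm", "arguments": {"deltas": [[-0.6,0,0,0,-1],[-1.2,0,0,0,-1],[-1.8,0,0,0,-1],[-2.2,0,0,0,-1],[-2.6,0,0,0,-1],[-3,0,0,0,-1],[-3.2,0,0,0,-1],[-3.2,0,0,0,-1],[-3.2,0,0,0,-1]]}}

```text
clock: 4.67
tcp_pos: [0.5995, -0.0353, 0.0578]
orientation: [[-0.328, 0.945, -0.002], [0.945, 0.328, 0.005], [0.006, 0.0, -1.0]]
contact_force: [-6.8, 18.2, 18.0]
grip_width: 0.0008
grasp_force: 13.9
```

```bash
python3 rel.py .601 -.038 .0585
```

```text
4.6667 [ 0.5995 -0.0353  0.0578] yaw y 19.13 shift cm [-0.31  0.05 -0.08] q [-14.6  38.1  83.3   0.3  58.7 -33.9] w 0.000789937820247502 F [-6.8 18.2 18. ]
```

The push has met about 19 N where the stop was expected. I'll hold briefly, ease off and lift.

Request:
{"name": "move_arm", "arguments": {"deltas": [[0,0,0,0,-1],[0,0,0,0,-1],[0.3,0,0,0,-1],[0.3,0,-0.5,0,-1],[0.3,0,-1.2,0,-1],[0.3,0,-2.2,0,-1],[0.3,0,-5,0,-1],[0.3,0,-8,0,-1],[0.3,0,-11,0,-1],[0.3,0,-14,0,-1],[0.3,0,-15,0,-1],[0.3,0,-15,0,-1]]}}

```text
clock: 5.67
tcp_pos: [0.6, -0.0363, 0.2093]
orientation: [[-0.327, 0.945, 0.004], [0.945, 0.327, -0.001], [-0.003, 0.004, -1.0]]
contact_force: [0.7, 0.2, -0.4]
grip_width: 0.0006
grasp_force: 0.0
```

Request:
{"name": "move_arm", "arguments": {"deltas": [[3,0,0,0,-1],[6,0,0,0,-1],[9,0,0,0,-1],[12,0,0,0,-1],[15,0,0,0,-1],[18,0,0,0,-1],[21,0,0,0,-1],[24,0,0,0,-1],[24,0,0,0,-1],[24,0,0,0,-1]]}}

```text
clock: 6.5
tcp_pos: [0.5197, 0.1916, 0.205]
orientation: [[-0.329, 0.944, -0.003], [0.944, 0.329, -0.001], [0.0, -0.003, -1.0]]
contact_force: [-0.1, -0.6, -0.4]
grip_width: 0.0004
grasp_force: 0.0
```

```bash
python3 - <<'E'
from bench import manip
import cv2,numpy as np
c=manip.read_camera('top')
im=c['image'];Z=c['range_z'];T=c['world_from_camera']
cv2.imwrite('pics/top2.png',cv2.resize(im[180:290,210:400],None,fx=4,fy=4))
v,u=np.mgrid[:480,:640]
P=np.stack([(u-c['cx'])/c['fx']*Z,(v-c['cy'])/c['fy']*Z,Z],-1)@T[:3,:3].T+T[:3,3]
h=cv2.cvtColor(im,cv2.COLOR_BGR2HSV);z=P[...,2]
o=(u>280)&(u<365)&(v>195)&(v<260)&(h[...,0]<18)&(h[...,1]>150)&(z>.05)&(z<.075)
m=P[o].mean(0);print(o.sum(),m,np.median(z[o]),'travel',np.linalg.norm(m[:2]-[.5564,.0902]))
print(manip.sense()['tcp_pos'],manip.sense()['contact_force'])
E
```

```text
250 [ 0.59447977 -0.02372318  0.06879709] 0.06866808231963706 travel 0.12011893450419821
[0.52022201 0.19062219 0.20523303] [-0.04122396 -0.97066461 -0.07184948]
```

View pics/top2.png

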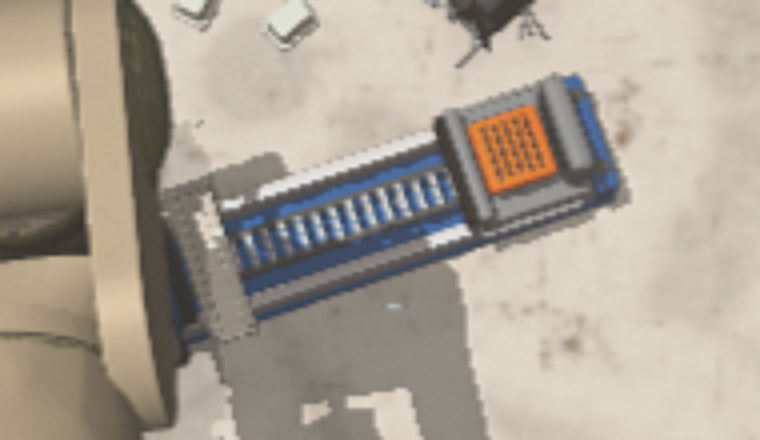

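The jaw sits against the end stop with 120 mm of travel. The tab is up at z = 68.7 mm, the offcut is in place, and the arm is clear.

```bash
python3 -c "
from bench import manip
print(manip.sign_off())"
```

```text
the job is handed in; nothing more can be done
None
```

The clamp is open and the job is handed in: the jaw moved 120 mm back to the end stop, the tab sprang up again, and the offcut looked to be still in place between the jaws; no verdict was returned.

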